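Put the oil bottle away in the child-safe bottle rack

TASK

Put the oil bottle that stands out on the worktop away in the bottle rack: keeping it upright, slide it in through the open mouth of the slot and along under the top board into the free side pocket, so that it stands on the green mark. Then lock the rack: push the black child-lock knob down, turn it until the orange bar lies right across the slot, and let it spring up again. Do not shift or tip the other bottle, the pepper mill, the lemon or the tin.

Things in the scene. Friction and masses are not known exactly. Their poses are not given: they have to be found in the camera images.
- oil_bottle_mid (a point): Bottle to put away: clear glass, black cap, 185 mm tall, round, about 0.34 kg. Point on its axis half-way up (92.5 above the worktop). Body 74 across up to 74 high, then a shoulder narrowing evenly: 59 across at 104 high, 53 at 118, 48 at 128. Grasp the black cap: a cylinder 47 across, 130 to 185 high, fixed to the bottle.
- vinegar_bottle_mid (a point): A second bottle of the same size and shape, loose, that already stands in the other berth; leave it. Point on its axis half-way up. A bottle moved along the middle of the channel clears it by 10 mm.
- berth_mark: Flat green disc, 66 mm across, on the worktop, that marks the free berth (level with the worktop: the bottle slides onto it without a step). Origin at its centre. The two berths are in the pockets at rack x = -44, y = 0 and x = -44, y = -90; which one is free varies.
- rack: Bottle rack fixed to the worktop, no floor: wooden top board 8 mm thick on four steel legs. Origin at worktop level; axes about along the world's, yaw varies by up to 0.15. Board: x -108 to 108, y -155 to 138, underside 118 and top 126 above the worktop. Legs 12 thick at x = -96 and 96, y = -143 and 126. A small steel lock bracket stands at x = -74, y = 67, up to 148 high.
- rack_mouth (a point): Centre of the open mouth of the slot in the board, worktop level, at rack x = 44, y = 138 mm. The slot is 62 wide: an entrance channel along x = 44 from the mouth to y = -121; from it two side pockets run to x = -75, centred on y = 0 and y = -90. Bottle bodies are wider than the slot: keep them within 5 of the worktop while shoulder and cap travel in it.
- knob_grip (a point): Grip of the child-lock knob, on its vertical axis (rack x = -36, y = 105), 176 mm above the worktop while up. Black upright bar 16 thick, 34 long, from 155 to 189 high, on a disc 42 across. The point turns with the knob: y runs along the bar, x across it (pinch). The orange locking bar, 14 wide, 143 to 151 high, reaches 119 from the axis along the point's +y.
- lock_turn (a joint): Turn of the knob in rad, clockwise from above. 0: open, orange bar points to rack +y, beside the mouth. 1.4: end stop, locked, bar across the entrance channel. Starts between 0 and 0.2. A safety stop blocks it between about 0.6 and 1.0 unless the knob is pushed down at least 7 mm: push fully down before turning. Stays where left (friction 0.04 N m).
- lock_push (a joint): How far the knob is pushed down, in m: 0 up, 0.009 fully down. A spring pushes it up: 3.5 N at the top, 9 N fully down.
- pepper_mill: Clear and chrome pepper mill, upright, 49 across, 164 tall, a bystander. Origin at the centre of its underside.
- lemon: Lemon, 83 by 58 by 58, a bystander. Origin at its underside.
- tomato_tin: Low food tin, 75 across, 58 tall, a bystander. Origin at the centre of its underside.
There are look-alikes about, which are no part of the job. What is shaped like the part that bears vinegar_bottle_mid but red is not meant.

How it is judged (in metres and radians):
On the way, in this order (a step that is already met when the one before it is completed fails the run):
1. the oil bottle's neck is in the entrance channel of the slot, the bottle standing upright under the board (y of oil_bottle_mid in the frame of rack between -0.13 and 0.095 m and x of oil_bottle_mid in the frame of rack between -0.09 and 0.09 m and height (world z) of oil_bottle_mid below 0.115 m and angle between oil_bottle_mid's own z axis and vertical below 0.2 rad), for 0.1 s.
2. the oil bottle stands in the free berth on the green mark while the lock is still open (horizontal distance between oil_bottle_mid and berth_mark below 0.02 m and angle between oil_bottle_mid's own z axis and vertical below 0.1 rad and value of joint lock_turn below 0.7 rad), for 0.2 s.
3. the knob is pushed down while it is turned past the safety stop (value of joint lock_push above 0.004 m and value of joint lock_turn above 0.7 rad), for 0.05 s.
4. the knob is turned to the locked end and has sprung up (value of joint lock_turn above 1.2 rad and value of joint lock_push below 0.002 m), for 0.2 s.
At the end, for the whole second after the job is handed in: Oil bottle upright (0.05 rad), at rest on the worktop, axis within 20 mm of the green mark's centre; knob turned to 1.2 rad or more and up (pushed in under 2 mm); other bottle upright within 25 mm of its start; mill (upright), lemon and tin within 30 mm of theirs (all of step 4 and horizontal distance between oil_bottle_mid and berth_mark below 0.02 m and angle between oil_bottle_mid's own z axis and vertical below 0.05 rad and height (world z) of oil_bottle_mid below 0.097 m and linear speed of oil_bottle below 0.02 m/s and distance of vinegar_bottle_mid from where it was at the start of the episode below 0.025 m and angle between each of vinegar_bottle_mid, pepper_mill's own z axis and vertical below 0.1 rad and distance of each of pepper_mill, lemon, tomato_tin from where it was at the start of the episode below 0.03 m); the robot touches nothing.
It fails at once if the oil bottle is tipped more than 0.5 rad (angle between oil_bottle_mid's own z axis and vertical above 0.5 rad).
It fails at once if the other bottle is tipped or shifted by more than 40 mm (angle between vinegar_bottle_mid's own z axis and vertical above 0.3 rad or distance of vinegar_bottle_mid from where it was at the start of the episode above 0.04 m).
It fails at once if the mill is knocked over (angle between pepper_mill's own z axis and vertical above 0.5 rad).
It also fails if it takes over 51 s, if anything falls off the work surface, if the arm or the gripper's body presses on something with over 40 N, if the wrist force passes 120 N, or if a joint passes its speed limit or range.

ROBOT

A 7-joint arm with a two-finger parallel gripper is mounted at the origin on a cart in front of the work surface, level with it; the furniture and walls round the work are solid. World frame = base frame: x ahead of the robot, y to its left, z up, the work surface at z = 0. Lengths are in mm, angles in rad, forces in N, time in s.
With the tool pointing down it reaches from about 400 to 875 mm from the base axis. Payload 19.3 kg.
Tool frame: the origin (TCP) lies at the very end of the fingers, on their centre line; the grasp point (between the pads) lies 19 mm behind it; y points along the fingers, z is the direction in which the jaws open and shut, and the axes are right-handed (so a half turn about y gives the same grasp; the last joint's range is limited). The gripper opens to 85 mm and grips with 20 to 120 N. Pads are 22 mm wide; open, the fingers measure 114 mm over their backs; the gripper's body (76 mm by 85 mm) begins 54 mm behind the grasp point. The pads swing forward as they close: fully open they stand 13 mm farther back than shut.
Start: joints at [1.075, 0.521, -0.036, 1.599, 0.021, 1.021, -0.113], TCP at [258.128, -569.196, 196.191] pointing down, gripper open.
Joint ranges: [-2.91, 2.91], [-0.3, 2.13], [-1.5, 1.42], [0.17, 2.43], [-1.26, 4.41], [0.16, 1.93], [-2.52, 2.52]. Speed limits (rad/s): [1.89, 1.89, 2.39, 2.39, 3.01, 3.01, 3.01].

INTERFACE

Orientations are given as a unit quaternion [w, x, y, z].
In Python, from workcell import readout, capture, get_calibration, job gives the robot as it stands. The module is installed in compiled form; this text tells all that it offers.
- The arm moves only by the tool arm_command, never from a script. Its argument "steps" is a list of rows, each a list of 7 numbers: the opening, from -1 (shut) to 1 (fully open), so that 0 is half open, then the shift along the tool's x, y, z in cm, then the turn, a rotation vector about the tool's x, y, z in rad. A call has 1 to 8 rows; each row shifts and turns the commanded pose from where the row before left it, along the tool's axes as they then stand; what a row does not reach is not made up. A row lasts 1/8 s, in which the tool goes at most 62.5 mm and 10.7 degrees, less where a joint would pass 70% of its speed; a pose out of reach is approached as far as the arm can. A call with a gripper value outside its range is refused whole. The fingers move at their own pace and stop on an object; the grip force is fixed at half the most. Time passes only in rows, so rows that do not move let the fingers close. It gives the time, the measured TCP pose, the force and the opening at its end, in the units of the state.
- readout.read_state(): the state, without advancing time (a new reading comes with each control period).
- capture(name): name is "scene" or "side" or "wrist"; returns the picture (480x640x3 uint8, red, green, blue); there is no depth.
- get_calibration(name): a dict with "intrinsics" (3x3 intrinsics, pixels), "xyz" and "rotation" of the camera in the world. Camera axes: x right, y down, z forward; pixel columns grow to the right and rows downward; lengths in mm; the calibration is good to about 2 mm. The wrist camera is an equidistant fisheye: a pixel r from the principal point sees the ray r / f radians off the axis. A picture is of the moment at which its call begins: read the wrist's pose just before it. get_calibration takes no time and is no camera call; for the wrist camera it gives the pose at the moment of the call.
- job.hand_in(): hands the job in, once; it reports no verdict.
The state is a dict: "time_s": time; "qpos": joint angles; "qd": joint speeds; "tau": joint torques, N m; "ee_pos": TCP position; "tool_rot": TCP orientation; "wrist_force": force on the tool from outside, world axes, zero at the start; "ft_torque": the same for the moment, N m; "finger_gap": opening from 0.0 (shut) to 1.0 (fully open).
Only numpy, scipy, OpenCV 4.12 (cv2) and the standard library are available. Lean on these libraries where they do the work, as an engineer would, in place of code of your own. Each camera call takes 0.05 s, during which the arm holds its last target. There are 200 camera calls.

## Working session

There is one attempt and no reset: what is moved stays moved. The work goes in short steps, Python scripts to look and compute and a tool call to move; the robot and the scene stay as the last step left them, time stands still between calls to the robot, and variables do not carry over. Pictures are saved under pics/ and viewed, about 8 in all and at most 12, crops included, and the job is handed in when it is done.

Besides the shell and the picture viewer there is one more tool, called after ">>>" by a JSON object that holds its "api" and its "payload". arm_command: Moves the arm, as the interface text tells. Its arguments: {"type":"object","properties":{"steps":{"type":"array","items":{"type":"array","items":{"type":"number"}}}},"required":["steps"]}

```bash
mkdir -p pics; python3 - <<'E'
from workcell import readout, capture, get_calibration
import cv2, numpy as np
np.set_printoptions(precision=4,suppress=True)
for n in ("scene","side"):
    im=capture(n); cv2.imwrite(f"pics/{n}0.png",im[:,:,::-1])
for n in ("scene","side","wrist"):
    c=get_calibration(n); print(n,c)
print(readout.read_state())
E
```

```text
scene {'intrinsics': array([[489.433 ,   0.    , 328.7628],
       [  0.    , 489.433 , 231.7678],
       [  0.    ,   0.    ,   1.    ]]), 'xyz': array([  49.452 , -292.0437, 1184.282 ]), 'rotation': array([-0.217 ,  0.844 , -0.4752,  0.1216])}
side {'intrinsics': array([[529.8041,   0.    , 329.2657],
       [  0.    , 529.8041, 242.2452],
       [  0.    ,   0.    ,   1.    ]]), 'xyz': array([  238.9416, -1114.7147,  1214.263 ]), 'rotation': array([-0.3952,  0.9066, -0.1392,  0.0507])}
wrist {'intrinsics': array([[371.6483,   0.    , 320.7194],
       [  0.    , 371.6483, 240.6001],
       [  0.    ,   0.    ,   1.    ]]), 'xyz': array([ 331.4629, -536.1755,  373.979 ]), 'rotation': array([ 0.1323,  0.8299, -0.5351, -0.086 ])}
{'time_s': 0.1, 'qpos': array([ 1.0748,  0.5219, -0.0363,  1.5999,  0.0212,  1.0211, -0.1128]), 'qd': array([ 0.001 , -0.0018,  0.0021,  0.0007,  0.0005, -0.0005,  0.0016]), 'tau': array([  0.0051, -92.8481,   1.9847, -37.0532,   0.0182,   0.0054,
         0.0001]), 'ee_pos': array([ 257.9655, -568.9138,  195.7019]), 'tool_rot': array([ 0.1493, -0.1495,  0.6915, -0.6908]), 'wrist_force': array([ 0.3486, -0.7324,  0.9858]), 'ft_torque': array([-0.0121,  0.0373,  0.0197]), 'finger_gap': 0.9972793876987904}
```

View pics/scene0.png

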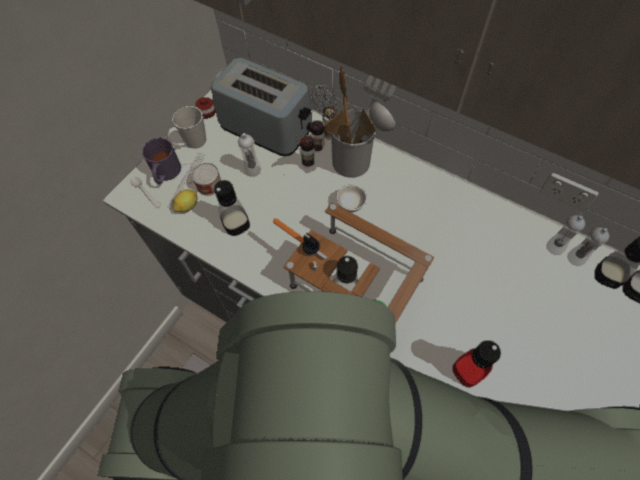

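View pics/side0.png

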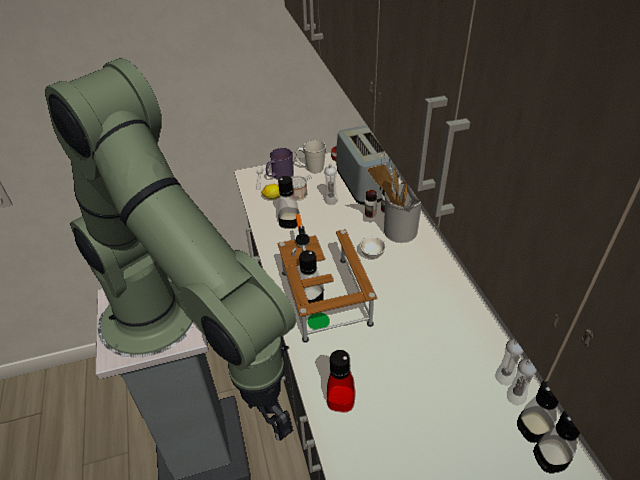

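Scene picture: the oil bottle has its cap at about (225,190), with the lemon at (185,200), the tin at (206,178) and the mill at (248,155). The vinegar bottle is in the y=0 pocket with its cap at (347,267). The green mark shows in the y=-90 pocket. The red look-alike is at (475,365). I'll enlarge these.

```bash
python3 - <<'E'
import cv2
a=cv2.imread("pics/scene0.png")[130:340,150:445]; cv2.imwrite("pics/sc1.png",cv2.resize(a,None,fx=2.7,fy=2.7,interpolation=cv2.INTER_CUBIC))
a=cv2.imread("pics/side0.png")[160:345,225:425]; cv2.imwrite("pics/si1.png",cv2.resize(a,None,fx=3.2,fy=3.2,interpolation=cv2.INTER_CUBIC))
E
```

```text
(no output)
```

View pics/sc1.png

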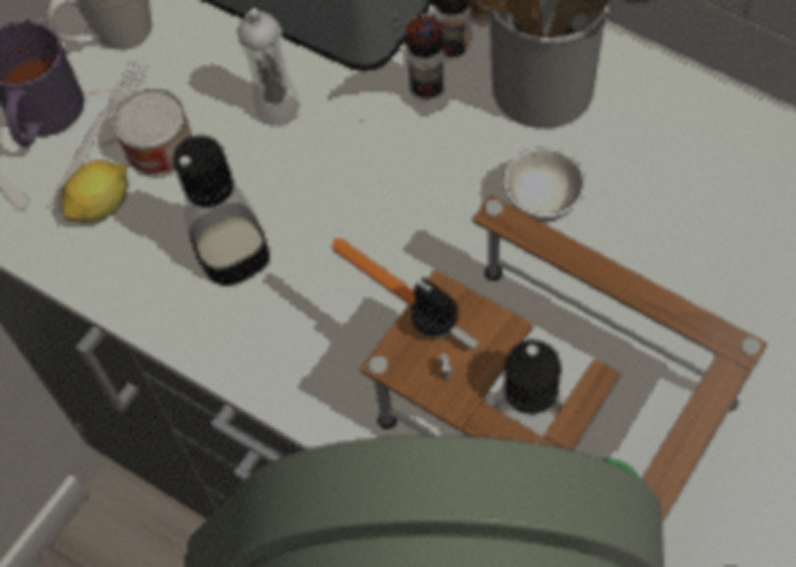

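View pics/si1.png

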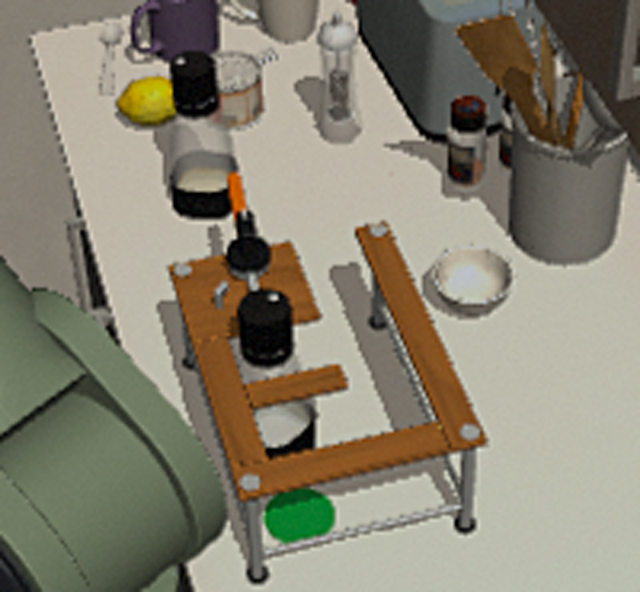

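```bash
cat > h.py <<'E'
import numpy as np
from scipy.optimize import least_squares
from scipy.spatial.transform import Rotation as R
from workcell import readout, capture, get_calibration
np.set_printoptions(precision=3,suppress=True)
def Rq(q): return R.from_quat(np.roll(q,-1))
def proj(c,P):
    p=Rq(c["rotation"]).inv().apply(np.atleast_2d(P)-c["xyz"]); K=c["intrinsics"]
    return p[:,:2]/p[:,2:]*K[0,0]+K[:2,2]
SC=lambda u,v:(np.array([u,v])+.5)/2.7-.5+[150,130]
SI=lambda u,v:(np.array([u,v])+.5)/3.2-.5+[225,160]
def rack(p,L): # x,y,yaw ; L rack pts
    return np.c_[R.from_euler('z',p[2]).apply(L)]+[p[0],p[1],0]
E
python3 - <<'E'
from h import *
s,d=get_calibration("scene"),get_calibration("side")
L={'a':(-96,126,126),'b':(96,126,126),'c':(96,-143,126),'d':(-96,-143,126)}
obs=[(d,SI(182,270),'a'),(d,SI(379,230),'b'),(d,SI(470,432),'c'),(d,SI(251,482),'d'),(s,SC(378,364),'a'),(s,SC(494,208),'b'),(s,SC(751,346),'c')]
f=lambda p:np.concatenate([(proj(c,rack(p,[L[k]]))[0]-uv) for c,uv,k in obs])
r=least_squares(f,[500,-300,0]); print("rack",r.x,"res",r.fun); p=r.x
for n,q in dict(mouth=(44,138,0),berth=(-44,-90,0),vin=(-44,0,0),knob=(-36,105,176)).items(): print(n,rack(p,[q])[0])
t=np.linspace(0,6.28,60,endpoint=False)
circ=np.r_[np.c_[23.5*np.cos(t),23.5*np.sin(t),0*t+130],np.c_[23.5*np.cos(t),23.5*np.sin(t),0*t+185]]
def bb(c,x):
    u=proj(c,circ+[x[0],x[1],0]); return np.r_[u.min(0),u.max(0)]
def bottle(si,sc):
    m=[(d,np.r_[SI(*si[:2]),SI(*si[2:])]),(s,np.r_[SC(*sc[:2]),SC(*sc[2:])])]
    r=least_squares(lambda x:np.concatenate([bb(c,x)-b for c,b in m]),[500,0]); return r.x,r.fun
print("oil",*bottle((171,52,217,116),(174,136,232,204)))
print("vin",*bottle((238,290,293,364),(503,341,560,412)))
def onz(c,uv,z):
    K=c["intrinsics"]; v=Rq(c["rotation"]).apply(np.r_[(uv-K[:2,2])/K[0,0],1]); return c["xyz"]+v*(z-c["xyz"][2])/v[2]
print("tip",onz(s,SC(337,243),147),onz(d,SI(235,175),147))
print("disc",onz(s,SC(433,312),150),onz(d,SI(248,255),150))
print("tin",onz(s,SC(151,125),58),"lemon",onz(s,SC(95,192),29),"mill",onz(s,SC(277,108),5))
st=readout.read_state(); print(Rq(st["tool_rot"]).as_matrix())
E
```

```text
rack [516.025 -84.382  -0.02 ] res [ 0.007 -0.214 -0.46  -0.189 -0.069 -0.106 -0.257  0.058  0.304  0.059
  0.271 -0.178  0.081 -0.168]
mouth [562.759  52.716   0.   ]
berth [ 470.245 -173.49     0.   ]
vin [472.033 -83.508   0.   ]
knob [482.119  21.313 176.   ]
oil [492.947 281.147] [-0.856 -1.289  0.226  0.658 -0.464 -1.401  1.003  1.25 ]
vin [469.417 -84.155] [-0.678 -1.473 -0.28   1.03   0.304 -1.374  0.405  0.938]
tip [496.61  136.121 147.   ] [499.43  136.731 147.   ]
disc [480.993  22.976 150.   ] [481.212  17.832 150.   ]
tin [552.128 418.     58.   ] lemon [468.237 433.31   29.   ] mill [665.255 347.48    5.   ]
[[-0.911 -0.     0.413]
 [-0.413  0.001 -0.911]
 [ 0.    -1.    -0.001]]
```

Rack fit residuals are under 0.5 px. The free berth is at (470,-173), the oil bottle is near (493,281) and the lock turn is about 0.12. First I raise the tool and turn the jaws to rack x.

>>> {"api": "arm_command", "payload": {"steps": [[1,0,-0.9,0,0,-0.14,0],[1,0,-0.9,0,0,-0.14,0],[1,0,-0.9,0,0,-0.14,0],[1,0,-0.9,0,0,-0.14,0],[1,0,-0.9,0,0,-0.14,0],[1,0,-0.9,0,0,-0.14,0],[1,0,-0.9,0,0,-0.14,0],[1,0,-0.9,0,0,-0.146,0]]}}

```text
time_s: 1.1
ee_pos: [258.0, -569.0, 268.1]
tool_rot: [0.496, -0.496, 0.504, -0.503]
wrist_force: [-0.1, 0.5, 0.7]
finger_gap: 0.999
```

>>> {"api": "arm_command", "payload": {"steps": [[1,-4,0,3,0,0,0],[1,-4,0,3,0,0,0],[1,-4,0,3,0,0,0],[1,-5,0,3,0,0,0],[1,-5,0,3,0,0,0],[1,-5,0,3,0,0,0],[1,-5,0,3,0,0,0],[1,-5,0,2,0,0,0]]}}

```text
time_s: 2.1
ee_pos: [496.0, -201.8, 268.0]
tool_rot: [0.495, -0.495, 0.505, -0.505]
wrist_force: [0.2, -0.4, -0.5]
finger_gap: 1.0
```

>>> {"api": "arm_command", "payload": {"steps": [[1,-5,0,0,0,0,0],[1,-5,0,0,0,0,0],[1,-5,0,0,0,0,0],[1,-5,0,0,0,0,0],[1,-5,0,0,0,0,0],[1,-5,0,0,0,0,0],[1,-5,0,0,0,0,0],[1,-5,0,0,0,0,0]]}}

```text
time_s: 3.1
ee_pos: [502.6, 197.7, 268.1]
tool_rot: [-0.495, 0.495, -0.505, 0.505]
wrist_force: [0.7, -0.5, 0.2]
finger_gap: 1.002
```

>>> {"api": "arm_command", "payload": {"steps": [[1,-4.2,0,-0.5,0,0,0],[1,-4.1,0,-0.6,0,0,0],[1,0,0,0,0,0,0]]}}

```text
time_s: 3.48
ee_pos: [492.0, 282.6, 267.9]
tool_rot: [0.496, -0.496, 0.504, -0.503]
wrist_force: [0.4, -0.2, -0.9]
finger_gap: 1.0
```

```bash
cat >> h.py <<'E'
def wproj(c,P):
    p=Rq(c["rotation"]).inv().apply(np.atleast_2d(P)-c["xyz"]); K=c["intrinsics"]
    th=np.arctan2(np.hypot(p[:,0],p[:,1]),p[:,2]); d=p[:,:2]/np.hypot(p[:,0],p[:,1])[:,None]
    return d*th[:,None]*K[0,0]+K[:2,2]
E
python3 - <<'E'
from h import *
import cv2
c=get_calibration("wrist"); w=capture("wrist"); st=readout.read_state(); print(st["ee_pos"],c["xyz"])
w=w[:,:,::-1].copy(); t=np.linspace(0,6.28,25)
for z,r in((185,23.5),(0,37)):
    for u in wproj(c,np.c_[493+r*np.cos(t),281+r*np.sin(t),0*t+z]): cv2.circle(w,tuple(int(round(k)) for k in u),1,(0,255,0),-1)
cv2.imwrite("pics/w1.png",w)
E
```

```text
[492.644 280.555 267.764] [493.93  362.212 446.207]
```

View pics/w1.png

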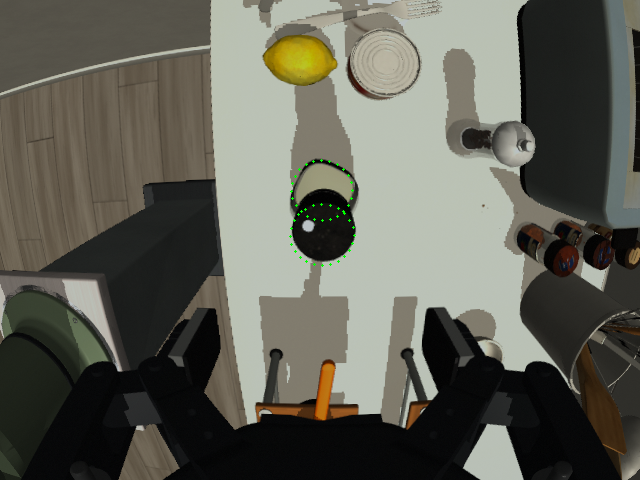

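The wrist picture shows the cap at (323,228) and its predicted outline agrees within about 1 px. I descend and grasp.

>>> {"api": "arm_command", "payload": {"steps": [[1,0,4,0,0,0,0],[1,0,4,0,0,0,0],[1,0,3,0,0,0,0],[1,0,1.8,0,0,0,0],[1,0,0,0,0,0,0],[-1,0,0,0,0,0,0],[-1,0,0,0,0,0,0],[-1,0,0,0,0,0,0]]}}

```text
time_s: 4.53
ee_pos: [494.2, 280.1, 141.8]
tool_rot: [-0.496, 0.494, -0.505, 0.505]
wrist_force: [-2.8, -2.3, 13.7]
finger_gap: 0.501
```

>>> {"api": "arm_command", "payload": {"steps": [[-1,0,0,0,0,0,0],[-1,0,0,0,0,0,0],[-1,0,0,0,0,0,0],[-1,0,0,0,0,0,0]]}}

```text
time_s: 5.03
ee_pos: [494.1, 280.0, 141.7]
tool_rot: [-0.496, 0.494, -0.504, 0.505]
wrist_force: [-1.1, -1.3, 14.8]
finger_gap: 0.505
```

>>> {"api": "arm_command", "payload": {"steps": [[-1,0,-0.4,0,0,0,0],[-1,0,0,0.5,0,0,0],[-1,0.5,0,1.5,0,0,0],[-1,1.5,0,2.2,0,0,0],[-1,2.5,0,1.8,0,0,0],[-1,2.5,0,1,0,0,0],[-1,2,0,0.33,0,0,0],[-1,1,0,0,0,0,0]]}}

```text
time_s: 6.02
ee_pos: [564.9, 176.6, 143.9]
tool_rot: [0.495, -0.495, 0.505, -0.505]
wrist_force: [-0.1, 0.1, -4.2]
finger_gap: 0.495
```

```bash
cat >> h.py <<'E'
RK=np.array([516.025,-84.382,-.02])
def where():
    st=readout.read_state(); e=st["ee_pos"]; M=Rq(st["tool_rot"]).as_matrix()
    q=R.from_euler('z',-RK[2]).apply(e-[RK[0],RK[1],0])
    print("rack pos",q,"z-axis yaw in rack",np.arctan2(M[1,2],M[0,2])-RK[2],"tilt",M[2],"F",st["wrist_force"],"gap",st["finger_gap"],"q",st["qpos"],"t",st["time_s"])
E
python3 - <<'E'
from h import *
import cv2
where()
c=get_calibration("wrist"); w=capture("wrist"); s=capture("side")
cv2.imwrite("pics/w2.png",np.vstack([cv2.resize(w[:,:,::-1],(480,360))]))
a=cv2.resize(w[:,:,::-1],(400,300)); b=cv2.resize(s[100:340,180:500,::-1],(400,300)); cv2.imwrite("pics/c2.png",cv2.resize(np.hstack([a,b]),(800,300)))
E
```

```text
rack pos [ 43.67  261.953 143.946] z-axis yaw in rack -0.00033365305718555463 tilt [ 0. -1. -0.] F [-0.09   0.12  -4.227] gap 0.49482256823367066 q [-0.004  0.584 -0.579  1.719  0.379  0.953 -0.75 ] t 6.025
```

View pics/c2.png

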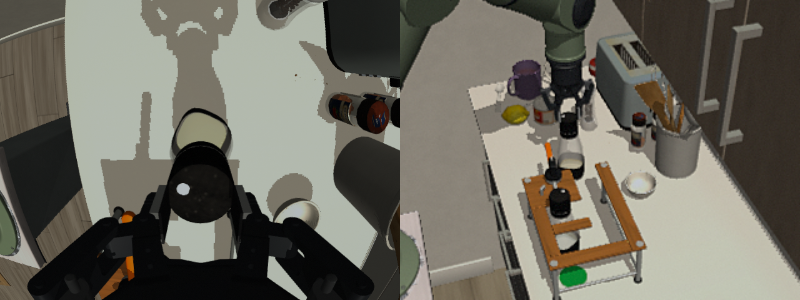

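The bottle hangs upright in the jaws about 2 mm off the worktop, on the channel line (rack x 43.7). I slide it in.

>>> {"api": "arm_command", "payload": {"steps": [[-1,1,0,0,0,0,0],[-1,2,0,0,0,0,0],[-1,3,0,0,0,0,0],[-1,3,0,0,0,0,0],[-1,3,0,0,0,0,0],[-1,3,0,0,0,0,0],[-1,2.5,0,0,0,0,0],[-1,1.5,0,0,0,0,0]]}}

```text
time_s: 7.12
ee_pos: [560.8, -14.1, 144.2]
tool_rot: [-0.495, 0.495, -0.505, 0.505]
wrist_force: [0.8, -0.3, -4.0]
finger_gap: 0.495
```

```bash
python3 -c "
from h import *
where()"
```

```text
rack pos [ 43.331  71.195 144.221] z-axis yaw in rack -0.0006086015813330445 tilt [ 0.001 -1.    -0.   ] F [ 0.795 -0.292 -3.979] gap 0.4953920925574212 q [ 0.331  0.535 -0.573  1.801  0.359  0.91  -0.423] t 7.125
```

>>> {"api": "arm_command", "payload": {"steps": [[-1,1.2,0,0.03,0,0,0],[-1,2.5,0,0.03,0,0,0],[-1,3,0,0,0,0,0],[-1,3,0,0,0,0,0],[-1,3,0,0,0,0,0],[-1,2.2,0,0,0,0,0],[-1,1.3,0,0,0,0,0],[-1,0,0,0,0,0,0]]}}

```text
time_s: 8.12
ee_pos: [558.6, -174.0, 144.1]
tool_rot: [0.495, -0.495, 0.505, -0.505]
wrist_force: [-0.0, 0.3, -6.1]
finger_gap: 0.491
```

```bash
python3 - <<'E'
from h import *
import cv2
where()
c=get_calibration("wrist"); e=readout.read_state()["ee_pos"]; w=capture("wrist")
w=w[:,:,::-1].copy(); t=np.linspace(0,6.28,25)
z=187
for P in (np.c_[e[0]+23.5*np.cos(t),e[1]+23.5*np.sin(t),0*t+z], rack(RK,np.array([(13,-150+i*10,126.) for i in range(29)]+[(75,-150+i*10,126.) for i in range(29)]+[(-75+i*5,-59,126) for i in range(18)]+[(-75+i*5,-121,126) for i in range(30)]))):
    for u in wproj(c,P): cv2.circle(w,tuple(int(round(k)) for k in u),1,(0,255,0),-1)
cv2.imwrite("pics/w3.png",w)
E
```

```text
rack pos [ 44.352 -88.783 144.116] z-axis yaw in rack 0.0003945079645740167 tilt [-0. -1. -0.] F [-0.042  0.345 -6.099] gap 0.4913296363399008 q [ 0.585  0.568 -0.551  1.739  0.357  0.936 -0.129] t 8.125
```

View pics/w3.png

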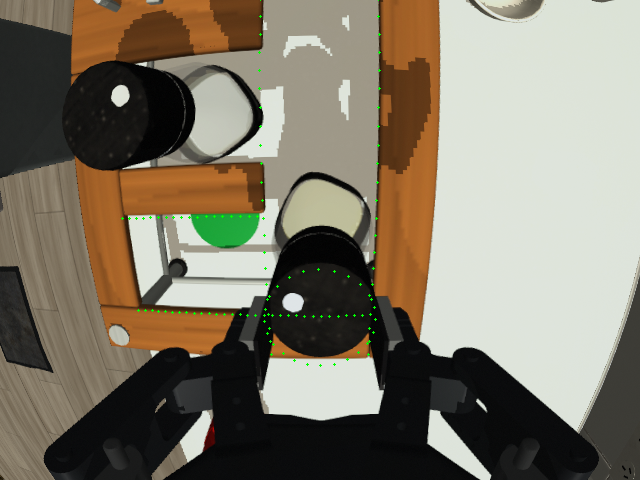

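Channel and pocket lines project exactly onto the board edges. The cap sits about 2–3 mm further toward +y than the TCP, so I shift 3.5 mm toward -y and then go sideways into the pocket.

>>> {"api": "arm_command", "payload": {"steps": [[-1,0.35,0,0,0,0,0],[-1,0,0,-0.8,0,0,0],[-1,0,0,-1.6,0,0,0],[-1,0,0,-2,0,0,0],[-1,0,0,-2,0,0,0],[-1,0,0,-1.6,0,0,0],[-1,0,0,-0.84,0,0,0],[-1,0,0,0,0,0,0]]}}

```text
time_s: 9.18
ee_pos: [470.0, -175.8, 144.4]
tool_rot: [-0.495, 0.495, -0.505, 0.505]
wrist_force: [0.1, -0.9, -3.8]
finger_gap: 0.497
```

```bash
python3 - <<'E'
from h import *
import cv2
where()
w=capture("wrist"); cv2.imwrite("pics/w4.png",w[:,:,::-1])
E
```

```text
rack pos [-44.141 -92.311 144.374] z-axis yaw in rack 0.0008034054452152918 tilt [ 0. -1.  0.] F [ 0.065 -0.909 -3.784] gap 0.49704982775738504 q [ 0.684  0.446 -0.578  1.95   0.324  0.836 -0.089] t 9.175
```

>>> {"api": "arm_command", "payload": {"steps": [[-1,0,0.15,0,0,0,0],[-1,0,0.12,0,0,0,0],[-1,0,0,0,0,0,0],[0.6,0,0,0,0,0,0],[0.6,0,0,0,0,0,0],[0.6,0,0,0,0,0,0],[0.6,0,-0.5,0,0,0,0],[0.6,0,-2,0,0,0,0]]}}

```text
time_s: 10.22
ee_pos: [469.7, -175.5, 166.4]
tool_rot: [0.495, -0.495, 0.505, -0.504]
wrist_force: [-0.0, -1.0, 0.5]
finger_gap: 0.802
```

>>> {"api": "arm_command", "payload": {"steps": [[0.6,0,-3.5,0,0,0,0],[0.6,0,-4,0,0,0,0],[0.6,0,-3,0,0,0,0],[0.6,0,0,0,0,0,0]]}}

```text
time_s: 10.72
ee_pos: [471.1, -175.9, 273.7]
tool_rot: [-0.496, 0.495, -0.504, 0.506]
wrist_force: [0.1, 0.6, 0.6]
finger_gap: 0.802
```

```bash
python3 - <<'E'
from h import *
import cv2
where()
c=get_calibration("wrist"); w=capture("wrist")
w=w[:,:,::-1].copy(); t=np.linspace(0,6.28,25)
b=rack(RK,[(-44,-90,0)])[0]
for z,r in((185,23.5),(0,37)):
    for u in wproj(c,np.c_[b[0]+r*np.cos(t),b[1]+r*np.sin(t),0*t+z]): cv2.circle(w,tuple(int(round(k)) for k in u),1,(0,255,0),-1)
cv2.imwrite("pics/w5.png",w)
E
```

```text
rack pos [-43.099 -92.356 273.693] z-axis yaw in rack 0.0008155683067109058 tilt [ 0.001 -1.     0.003] F [0.115 0.575 0.571] gap 0.8018148691586365 q [ 0.748  0.292 -0.634  1.795  0.192  1.113  0.03 ] t 10.725
```

View pics/w5.png

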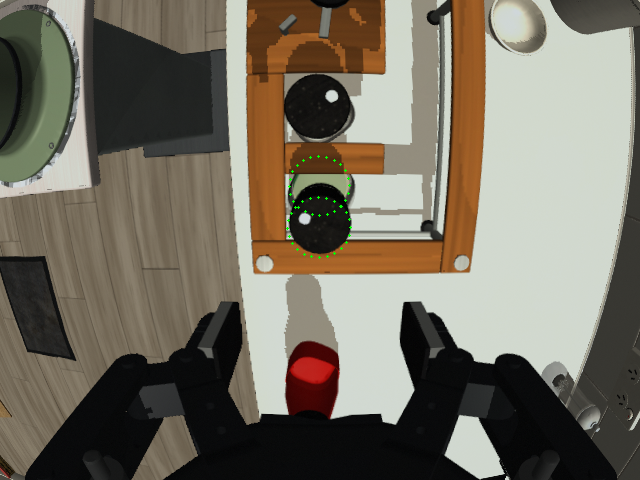

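The oil bottle stands in the berth, with its cap outline within about 2–3 mm of the model, and the vinegar bottle is untouched. Next I go over the knob, turning the jaws by 0.12.

>>> {"api": "arm_command", "payload": {"steps": [[0.6,-3,0,0.3,0,0,0],[0.6,-5,0,0.4,0,0,0],[0.6,-5,0,0,0,0,0],[0.6,-4.5,0,0,0,0,0],[0.6,-2.2,0,0,0,0.12,0],[0.6,0,3,0,0,0,0],[0.6,0,0,0,0,0,0]]}}

```text
time_s: 11.65
ee_pos: [479.5, 21.1, 239.6]
tool_rot: [0.463, -0.465, 0.534, -0.532]
wrist_force: [-1.0, -0.5, -0.1]
finger_gap: 0.797
```

```bash
python3 - <<'E'
from h import *
import cv2
where()
c=get_calibration("wrist"); w=capture("wrist")
w=w[:,:,::-1].copy()
k=rack(RK,[(-36,105,0)])[0]
th=-.138
rect=R.from_euler('z',th).apply([(x,y,189) for x,y in [(8,a) for a in range(-17,18,4)]+[(-8,a) for a in range(-17,18,4)]]+[(x,a,151) for x in(-7,7) for a in range(25,119,10)])+[k[0],k[1],0]
for u in wproj(c,rect): cv2.circle(w,tuple(int(round(v)) for v in u),1,(0,255,0),-1)
cv2.imwrite("pics/w6.png",w)
E
```

```text
rack pos [-38.644 104.739 239.638] z-axis yaw in rack -0.11807298930847578 tilt [ 0.    -1.    -0.004] F [-1.005 -0.505 -0.128] gap 0.7965023887745643 q [ 0.404  0.304 -0.704  1.886  0.226  1.036 -0.532] t 11.65
```

View pics/w6.png

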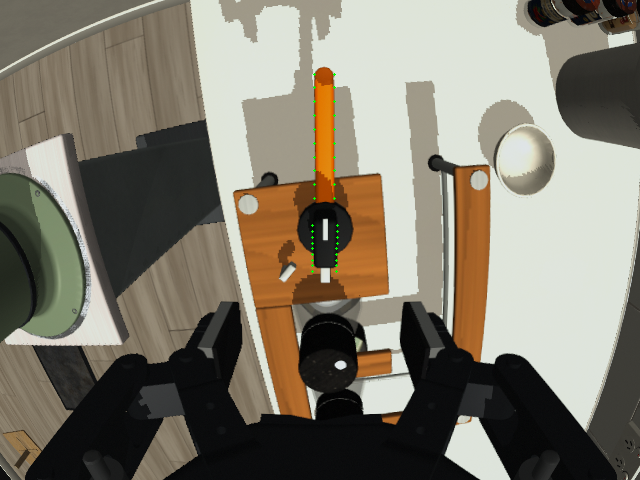

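The knob outline matches its model. I descend to TCP z≈164, with the pads on the bar, and close.

>>> {"api": "arm_command", "payload": {"steps": [[0.6,0,2,0.2,0,0,0],[0.6,0,2.8,0,0,0,0],[0.6,0,1.9,0,0,0,0],[0.6,0,0.9,0,0,0,0],[0.6,0,0,0,0,0,0],[-1,0,0,0,0,0,0],[-1,0,0,0,0,0,0],[-1,0,0,0,0,0,0]]}}

```text
time_s: 12.7
ee_pos: [483.0, 20.9, 165.8]
tool_rot: [-0.464, 0.464, -0.533, 0.534]
wrist_force: [1.3, 0.1, -1.0]
finger_gap: 0.165
```

>>> {"api": "arm_command", "payload": {"steps": [[-1,0,0,0,0,0,0],[-1,0,0,0,0,0,0],[-1,0,0,0,0,0,0],[-1,0,0,0,0,0,0]]}}

```text
time_s: 13.2
ee_pos: [482.9, 20.9, 165.5]
tool_rot: [0.464, -0.464, 0.534, -0.533]
wrist_force: [0.3, 0.6, 0.2]
finger_gap: -0.0
```

```bash
python3 -c "
from h import *
where()"
```

```text
rack pos [-35.24  104.606 165.476] z-axis yaw in rack -0.11902501518173993 tilt [-0. -1. -0.] F [0.261 0.601 0.198] gap -0.000189981901824354 q [ 0.357  0.402 -0.666  1.971  0.321  0.873 -0.619] t 13.2
```

The gap reads 0, so I look before going on.

```bash
python3 - <<'E'
from h import *
import cv2
w=capture("wrist")[:,:,::-1]; s=capture("side")[:,:,::-1]
a=cv2.resize(w[130:480,160:500],(480,494)); b=cv2.resize(s[180:290,260:360],(320,352),interpolation=cv2.INTER_CUBIC)
b=cv2.copyMakeBorder(b,0,494-352,0,0,cv2.BORDER_CONSTANT); cv2.imwrite("pics/c7.png",np.hstack([a,b]))
E
```

```text
(no output)
```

View pics/c7.png

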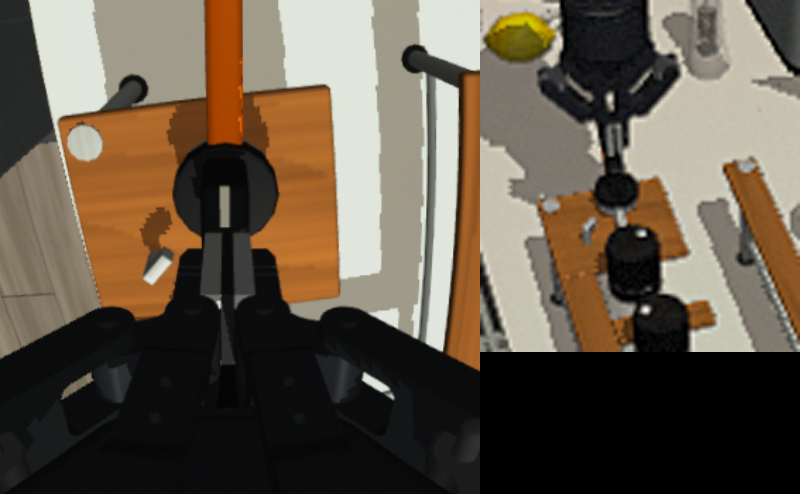

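```bash
python3 - <<'E'
from h import *
import cv2
c=get_calibration("wrist"); d=get_calibration("side"); st=readout.read_state(); e=st["ee_pos"]; M=Rq(st["tool_rot"]).as_matrix()
k=rack(RK,[(-36,105,0)])[0]; B=R.from_euler('z',-.138)
kp=lambda x,y,z:B.apply([x,y,z])+[k[0],k[1],0]
P={"tcp":e,"grasp":e-19*M[:,1],"pad+":e-19*M[:,1]-11*M[:,0]+8*M[:,2],"pad-":e-19*M[:,1]-11*M[:,0]-8*M[:,2],"tip+":e-11*M[:,0]+8*M[:,2],"tip-":e-11*M[:,0]-8*M[:,2]}
for x,y in((8,17),(-8,17),(8,-17),(-8,-17)): P[f"bar{x},{y}"]=kp(x,y,189)
P["barbot"]=kp(0,17,155);P["axis155"]=kp(0,0,155)
for n,q in P.items():
    u=(wproj(c,q)[0]-[160,130])*[480/340,494/350]; v=(proj(d,q)[0]-[260,180])*3.2+[480,0]; print(n,u.round(),v.round())
print(c["xyz"]-e)
E
```

```text
tcp [225. 211.] [615. 175.]
grasp [225. 234.] [614. 160.]
pad+ [249. 204.] [621. 151.]
pad- [201. 204.] [604. 153.]
tip+ [247. 183.] [622. 166.]
tip- [203. 183.] [605. 168.]
bar8,17 [248. 191.] [619. 143.]
bar-8,17 [197. 192.] [602. 145.]
bar8,-17 [246. 283.] [624. 167.]
bar-8,-17 [200. 283.] [606. 169.]
barbot [223. 158.] [612. 171.]
axis155 [223. 199.] [615. 183.]
[ 11.716  79.023 178.31 ]
```

Ten pictures viewed so far. I use one on an enlarged, brightened close-up of the fingers at the knob.

```bash
python3 - <<'E'
import cv2, numpy as np
a=cv2.imread("pics/c7.png")[:,:480]
from workcell import capture
w=capture("wrist")[:,:,::-1][215:375,240:400]
s=capture("side")[:,:,::-1][185:255,270:340]
g=lambda x:(255*(x/255.)**.45).astype(np.uint8)
A=cv2.resize(g(w),(560,560),interpolation=cv2.INTER_CUBIC); B=cv2.resize(g(s),(240,240),interpolation=cv2.INTER_CUBIC)
B=cv2.copyMakeBorder(B,0,320,0,0,cv2.BORDER_CONSTANT); cv2.imwrite("pics/c8.png",np.hstack([A,B]))
E
```

```text
(no output)
```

View pics/c8.png

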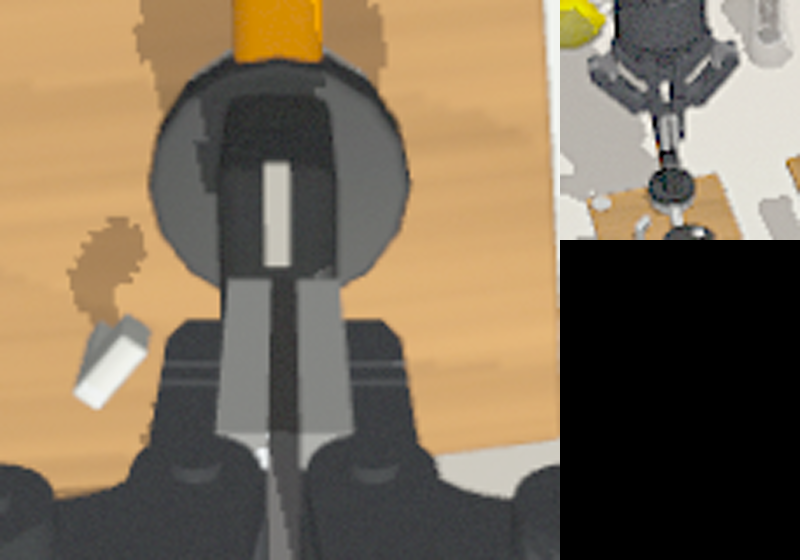

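The close-up shows the shut pads in front of and above the bar's top, so the real fingertips sit roughly 25–35 mm higher than I assumed. I open to about 32 mm and feel downward for the disc.

>>> {"api": "arm_command", "payload": {"steps": [[-0.3,0,0,0,0,0,0],[-0.3,0,0,0,0,0,0],[-0.3,0,0,0,0,0,0],[-0.3,0,0.5,0,0,0,0],[-0.3,0,0.4,0,0,0,0],[-0.3,0,0,0,0,0,0]]}}

```text
time_s: 14.15
ee_pos: [482.7, 20.9, 156.1]
tool_rot: [0.464, -0.464, 0.534, -0.533]
wrist_force: [0.2, -0.4, 0.2]
finger_gap: 0.348
```

>>> {"api": "arm_command", "payload": {"steps": [[-0.3,0,0.4,0,0,0,0],[-0.3,0,0.4,0,0,0,0],[-0.3,0,0,0,0,0,0]]}}

```text
time_s: 14.52
ee_pos: [482.7, 20.9, 148.2]
tool_rot: [0.464, -0.464, 0.534, -0.533]
wrist_force: [-0.2, 0.6, -0.2]
finger_gap: 0.35
```

```bash
python3 - <<'E'
from h import *
import cv2
where()
w=capture("wrist")[:,:,::-1][215:375,240:400]
s=capture("side")[:,:,::-1][185:255,270:340]
g=lambda x:(255*(x/255.)**.45).astype(np.uint8)
A=cv2.resize(g(w),(560,560),interpolation=cv2.INTER_CUBIC); B=cv2.resize(g(s),(240,240),interpolation=cv2.INTER_CUBIC)
B=cv2.copyMakeBorder(B,0,320,0,0,cv2.BORDER_CONSTANT); cv2.imwrite("pics/c9.png",np.hstack([A,B]))
E
```

```text
rack pos [-35.406 104.589 148.183] z-axis yaw in rack -0.1189604585698877 tilt [ 0.    -1.    -0.001] F [-0.219  0.605 -0.193] gap 0.34997739652983073 q [ 0.344  0.427 -0.654  1.989  0.346  0.837 -0.641] t 14.525
```

No contact at TCP z 148, below the disc's top at 155. That confirms the tip offset, so I keep descending.

>>> {"api": "arm_command", "payload": {"steps": [[-0.3,0,0.4,0,0,0,0],[-0.3,0,0.4,0,0,0,0],[-0.3,0,0,0,0,0,0]]}}

```text
time_s: 15.0
ee_pos: [482.7, 20.9, 140.1]
tool_rot: [0.464, -0.464, 0.534, -0.533]
wrist_force: [-0.4, 0.3, -0.1]
finger_gap: 0.345
```

>>> {"api": "arm_command", "payload": {"steps": [[-0.3,0,0.3,0,0,0,0],[-0.3,0,0.3,0,0,0,0],[-0.3,0,0,0,0,0,0]]}}

```text
time_s: 15.38
ee_pos: [482.8, 20.9, 134.3]
tool_rot: [0.464, -0.464, 0.534, -0.533]
wrist_force: [0.4, -1.4, 0.4]
finger_gap: 0.351
```

>>> {"api": "arm_command", "payload": {"steps": [[-1,0,0,0,0,0,0],[-1,0,0,0,0,0,0],[-1,0,0,0,0,0,0],[-1,0,0,0,0,0,0]]}}

```text
time_s: 15.88
ee_pos: [482.5, 20.9, 134.5]
tool_rot: [0.464, -0.464, 0.534, -0.533]
wrist_force: [-4.2, 2.0, 3.2]
finger_gap: 0.17
```

```bash
python3 - <<'E'
from h import *
import cv2
where()
w=capture("wrist")[:,:,::-1][215:375,240:400]
s=capture("side")[:,:,::-1][185:255,270:340]
g=lambda x:(255*(x/255.)**.45).astype(np.uint8)
A=cv2.resize(g(w),(560,560),interpolation=cv2.INTER_CUBIC); B=cv2.resize(g(s),(240,240),interpolation=cv2.INTER_CUBIC)
B=cv2.copyMakeBorder(B,0,320,0,0,cv2.BORDER_CONSTANT); cv2.imwrite("pics/c10.png",np.hstack([A,B]))
E
```

```text
rack pos [-35.59  104.626 134.494] z-axis yaw in rack -0.11900923160817818 tilt [ 0.    -1.    -0.001] F [-4.232  2.012  3.159] gap 0.16989526585340592 q [ 0.332  0.447 -0.642  2.002  0.366  0.808 -0.659] t 15.875
```

The gap holds at 0.17, so the 16 mm bar is pinched. I push down.

>>> {"api": "arm_command", "payload": {"steps": [[-1,0,0.3,0,0,0,0],[-1,0,0.3,0,0,0,0],[-1,0,0.3,0,0,0,0],[-1,0,0.3,0,0,0,0],[-1,0,0,0,0,0,0]]}}

```text
time_s: 16.6
ee_pos: [483.7, 21.0, 124.9]
tool_rot: [-0.464, 0.464, -0.533, 0.534]
wrist_force: [-18.7, -3.1, 59.9]
finger_gap: 0.169
```

>>> {"api": "arm_command", "payload": {"steps": [[-1,0,-0.15,-0.1,0,0,0],[-1,0,0,0,0,0.1,0],[-1,0,0,0,0,0.12,0],[-1,0,0,0,0,0.12,0]]}}

```text
time_s: 17.1
ee_pos: [482.7, 20.9, 125.3]
tool_rot: [-0.366, 0.365, -0.605, 0.606]
wrist_force: [-9.2, -1.8, 28.2]
finger_gap: 0.177
```

```bash
python3 -c "
from h import *
where()"
```

```text
rack pos [-35.445 104.613 125.253] z-axis yaw in rack -0.4631043925963856 tilt [-0.    -1.     0.002] F [-9.245 -1.814 28.169] gap 0.17662038038889155 q [ 0.26   0.443 -0.548  2.015  0.329  0.768 -0.968] t 17.1
```

>>> {"api": "arm_command", "payload": {"steps": [[-1,0,0,0,0,0.13,0],[-1,0,0,0,0,0.13,0],[-1,0,0,0,0,0.13,0],[-1,0,0,0,0,0.13,0],[-1,0,0,0,0,0.13,0],[-1,0,0,0,0,0.13,0],[-1,0,0,0,0,0.13,0],[-1,0,0,0,0,0,0]]}}

```text
time_s: 18.1
ee_pos: [481.5, 21.5, 125.2]
tool_rot: [-0.064, 0.064, -0.704, 0.704]
wrist_force: [-16.1, 3.1, 34.7]
finger_gap: 0.166
```

```bash
python3 -c "
from h import *
where(); print(readout.read_state()['ft_torque'])"
```

```text
rack pos [-36.638 105.22  125.174] z-axis yaw in rack -1.370550752729256 tilt [ 0. -1.  0.] F [-16.057   3.078  34.685] gap 0.1663484715945049 q [ 0.086  0.412 -0.324  2.025  0.192  0.733 -1.746] t 18.1
[ 0.407  3.631 -0.019]
```

Turned to about 1.37. I let it spring up, open, and withdraw.

>>> {"api": "arm_command", "payload": {"steps": [[-1,0,-0.4,0,0,0,0],[-1,0,-0.4,0,0,0,0],[-1,0,-0.3,0,0,0,0],[-0.2,0,0,0,0,0,0],[-0.2,0,0,0,0,0,0],[-0.2,0,0,0,0,0,0],[-0.2,0,-1,0,0,0,0],[-0.2,0,-3,0,0,0,0]]}}

```text
time_s: 19.1
ee_pos: [481.3, 21.0, 175.2]
tool_rot: [0.064, -0.065, 0.704, -0.704]
wrist_force: [0.5, -1.0, 0.7]
finger_gap: 0.4
```

>>> {"api": "arm_command", "payload": {"steps": [[-0.2,0,-4,0,0,0,0],[-0.2,0,-4,0,0,0,0],[-0.2,0,-2,0,0,0,0],[-0.2,0,0,0,0,0,0]]}}

```text
time_s: 19.6
ee_pos: [482.6, 21.1, 276.8]
tool_rot: [-0.065, 0.063, -0.704, 0.704]
wrist_force: [0.2, -0.5, -1.3]
finger_gap: 0.402
```

```bash
python3 - <<'E'
from h import *
import cv2
where()
w=capture("wrist"); c=get_calibration("wrist"); s=capture("side")[:,:,::-1]
w=w[:,:,::-1].copy(); k=rack(RK,[(-36,105,0)])[0]
for th in (1.2,1.4):
    rect=R.from_euler('z',-th-.02).apply([(0,a,151.) for a in range(22,120,8)])+[k[0],k[1],0]
    for u in wproj(c,rect): cv2.circle(w,tuple(int(round(v)) for v in u),1,(0,255,0),-1)
a=cv2.resize(w,(480,360)); b=cv2.resize(s[150:360,220:406],(320,361),interpolation=cv2.INTER_CUBIC)[:360]
cv2.imwrite("pics/c11.png",np.hstack([a,b]))
E
```

```text
rack pos [-35.569 104.81  276.795] z-axis yaw in rack -1.3691750922919614 tilt [-0.003 -1.     0.   ] F [ 0.243 -0.522 -1.262] gap 0.4019003314634416 q [ 0.134  0.221 -0.358  1.845  0.088  1.087 -1.646] t 19.6
```

View pics/c11.png

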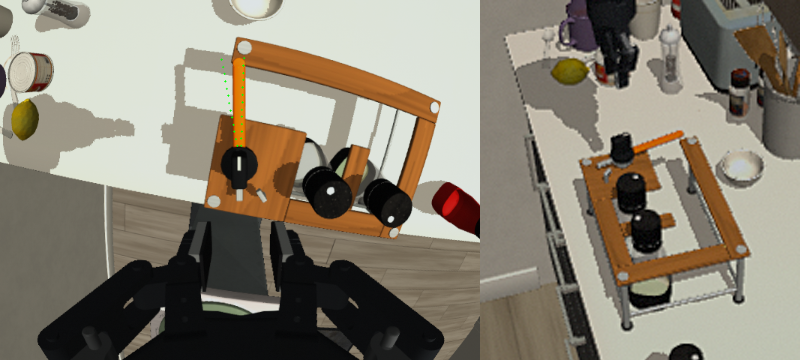

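The orange bar lies along the predicted 1.4 rad line, at about (239,100) and clear of the 1.2 line. Both bottles stand upright in their pockets, the mill, lemon and tin are in place, and the gripper is clear. I hand in.

```bash
python3 -c "
from workcell import job
print(job.hand_in())"
```

```text
the job is handed in; nothing more can be done
None
```

The oil bottle now stands on the green mark in the free pocket (rack y = -90) and the rack is locked. I handed the job in at about 20 s; it reports no verdict.

**What I did:** I gripped the bottle by its cap and lifted it about 2 mm. I slid it along the channel past the vinegar bottle and sideways into the pocket, with no contact forces showing. Then I pinched the knob, pushed it fully down, turned it from about 0.12 to 1.37 rad, let it rise and withdrew.

**Last checks:**
- **Oil bottle:** it stood upright, about 2–3 mm from the mark's centre (limit 20 mm). I measured this just after releasing it; the last picture shows it still upright in its pocket.
- **Lock:** the orange bar lies on the predicted 1.4 rad line, right across the channel, and the knob looks sprung up. I judged both from the pictures, not a joint reading.
- **Other items:** the vinegar bottle is upright in its pocket, and the mill, lemon and tin look unmoved by eye. The gripper is clear of everything.

**What disagreed:**
- **First knob grasp missed:** the gripper shut on nothing, because the fingertips sat roughly 30 mm higher than the stated TCP. I found this from a close-up and by feeling downward, and the second grasp held.
- **Hard press:** the first push on the knob peaked at about 60 N on the wrist sensor (wrist limit 120 N). It was through the fingers, and I backed it off to about 28 N before turning.

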